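# Hang the lacquer pail on the drying stand

## Robot

A 6-joint arm with a two-finger parallel gripper is mounted at the origin on the work surface. World frame = base frame: x ahead of the robot, y to its left, z up, the work surface at z = 0. Lengths are in m, angles in degrees, forces in N, time in s.
With the tool pointing down it reaches from about 0.25 to 0.725 m from the base axis. Payload 9.7 kg.
Tool frame: the origin (TCP) lies between the finger pads; the fingertips stand bot.tcp_to_tips ahead of it and the grasp point (between the pads) lies 2 mm behind it (bot.tcp_to_tips is the distance from the TCP to the fingertips, in m); z points along the fingers, y is the line along which they close (so a half turn about z gives the same grasp; the last joint's range is limited). The gripper opens to 85 mm and grips with 20 to 120 N. Pads are 22 mm wide; open, the fingers measure 114 mm over their backs; the gripper's body (76 mm by 85 mm) begins 54 mm behind the grasp point. The pads swing forward as they close: fully open they stand 13 mm farther back than shut.
Start: joints at [-63.713, 4.979, 10.078, 95.1, 0, 90], TCP at [0.244, -0.493, 0.223] pointing down, gripper open.
Joint ranges: [-179.16, 179.16], [-48.56, 103.87], [-65.8, 70.77], [-126.05, 130.52], [-82.76, 87.17], [-180, 180]. Speed limits (degrees/s): [127.2, 127.2, 147.25, 180, 180, 180].

## Interface

Orientations are given as [roll, pitch, yaw] about the fixed x, y, z axes, in that order (R = Rz(yaw) Ry(pitch) Rx(roll)).
In Python, from workcell import sensors, camera, camera_params, bot gives the robot as it stands.
- The arm moves only by the tool apply_moves, never from a script. Its argument "motion" is a list of rows, each an object with "jaw": the opening, from -1 (shut) to 1 (fully open); "xyz": the shift along the tool's x, y, z in mm, a list of three; "twist": the turn about the tool's z in rad. A call has 1 to 5 rows; each row is the pose to reach, as a shift and turn from the pose commanded when the call began, along the tool's axes at that moment; what a row does not reach only later rows make up. A row lasts 1/8 s, in which the tool goes at most 62.5 mm and 10.7 degrees, less where a joint would pass 70% of its speed; a pose out of reach is approached as far as the arm can. A call with a gripper value outside its range is refused whole. The fingers move at their own pace and stop on an object; "grip_force" is the grip in N (left out, the last holds). Time passes only in rows, so rows that repeat a pose let the fingers close. It gives the time, the measured TCP pose, the force, the opening and the grip force at its end, in the units of the state.
- sensors.get_obs(): the state, without advancing time (a new reading comes with each control period).
- camera(name): name is "scene" or "top"; returns (picture, depth): 384x512x3 uint8, red, green, blue; 384x512 float32, m along the optical axis (not along the pixel's ray), 0 where there is no reading.
- camera_params(name): a dict with "mtx" (3x3 intrinsics, pixels), "rvec" (rotation vector, rad) and "tvec" (3), from world to camera coordinates, as OpenCV has them. Camera axes: x right, y down, z forward; pixel columns grow to the right and rows downward; lengths in m; the calibration is good to about 2 mm. A picture is of the moment at which its call begins. camera_params takes no time and is no camera call.
- bot.job_done(): hands the job in; it is judged then, once.
The state is a dict: "time": time; "q": joint angles; "qd": joint speeds; "joint_efforts": joint torques, N m; "ee_pos": TCP position; "tcp_rot": TCP orientation; "wrist_force": force on the tool from outside, world axes, zero at the start; "torque": the same for the moment, N m; "opening": finger opening in m; "grasp_force": force on a finger pad.
Only numpy, scipy, OpenCV 4.12 (cv2) and the standard library are available. Lean on these libraries where they do the work, as an engineer would, in place of code of your own. Each camera call takes 0.05 s, during which the arm holds its last target. There are 200 camera calls.

## Task

Hang the little red pail by its handle on the brass hook of the drying stand, under the clear dust cover, and leave it hanging there quietly. Do not tip the pail over, do not bump the cover, and leave the bowl, the drum block and the brush where they are.

Things in the scene. Friction and masses are not known exactly. Their poses are not given: they have to be found in the camera images.
- pail: Loose empty red pail, 0.14-0.28 kg, upright. Origin: centre of underside, z up. Body 60 high, 72 wide at rim. Stiff stirrup handle in the pail's y-z plane: steel struts lean in from the rim to two upright wooden cheeks at y = +-24 (7 thick in y, 14 wide in x, z 78 to 120; 55 over their outer faces, 41 between), joined on top by an 8 thick steel bar along y, slightly peaked, top at z = 128.
- handle_bar (a point): Underside of the handle's top bar, in the middle, 120 above the pail's underside. Axes as the pail's. The hook goes through the opening under it along the pail's x, either way round; the opening is free down to the rim (z = 60).
- handle_grip (a point): Point midway between the two wooden cheeks, 98 above the pail's underside (22 below handle_bar): pinching the cheeks here from outside (along the pail's y, 55 wide) leaves the opening free for the hook. Axes as the pail's.
- stand: Drying stand, fixed, upright. Origin: on the table straight below the hook's seat, z up; the hook points along its -x, roughly towards the robot. Wooden foot 170 x 130 x 12 (x -70 to +100); steel post 16 thick at x = +85; from it, at z = 206, a brass hook of 8 mm round bar comes forward, nearly level, dips 12 into a right-angled V notch, the seat, at x = 0, and rises again to its tip.
- hook_seat (a point): Place in the hook's V notch where the underside of the handle's bar comes to rest, 197 above the table. Axes as the stand's (x from tip to post, z up).
- hook_tip (a point): Centre of the hook's rounded upturned end, 21 in front of the seat (stand's -x), 206 above the table; the bar reaches 4 beyond this point, so the top of the tip is at 210.
- cover: Clear flat dust cover, red rim, fixed to the stand over the hook, 8 thick. Origin: level with its underside, 335 above the table, straight above the seat; it spans x -5 to +100, y +-65 in the stand's axes. A gripper pointing straight down does not fit under it at the seat; one tilted 30 to 40 degrees, from the front, fingers pointing down and towards the post, does.
- bowl: Loose black bowl, 110 wide, 45 high; bystander. Origin: centre of its underside.
- drum: Loose wooden block 240 x 84 x 80, pale in the middle, lacquered black at both ends; bystander. Origin: centre of its underside, x along its length.
- brush: Loose brush 190 long, lying along its x; bystander.

How it is judged (in metres and radians):
At the end, for the whole second after the job is handed in: The pail hangs by its handle bar on the hook, borne by the stand (over 0.5 N): bar middle within 15 mm sideways of the seat, 22 mm towards the tip or 40 mm towards the post, 8 mm below to 15 mm above it; pail within 0.25 rad of upright and nearly still (0.08 m/s, 0.8 rad/s) (x of handle_bar in the frame of hook_seat between -0.022 and 0.04 m and y of handle_bar in the frame of hook_seat between -0.015 and 0.015 m and z of handle_bar in the frame of hook_seat between -0.008 and 0.015 m and angle between pail's own z axis and vertical below 0.25 rad and contact force between pail and stand above 0.5 N and linear speed of pail below 0.08 m/s and angular speed of pail below 0.8 rad/s); the robot touches nothing.
It fails at once if the pail is tipped more than 0.8 rad (angle between pail's own z axis and vertical above 0.8 rad).
It fails at once if the dust cover is bumped with more than 5 N (contact force between cover and anything else above 5 N).
It fails at once if the bowl is moved more than 30 mm (distance of bowl from where it was at the start of the episode above 0.03 m).
It fails at once if the drum is moved more than 30 mm (distance of drum from where it was at the start of the episode above 0.03 m).
It fails at once if the brush is moved more than 30 mm (distance of brush from where it was at the start of the episode above 0.03 m).
It also fails if it takes over 42 s, if anything falls off the work surface, if the arm or the gripper's body presses on something with over 40 N, if the wrist force passes 120 N, or if a joint passes its speed limit or range.

## Working session

There is one attempt and no reset: what is moved stays moved. The work goes in short steps, Python scripts to look and compute and a tool call to move; the robot and the scene stay as the last step left them, time stands still between calls to the robot, and variables do not carry over. Pictures are saved under pics/ and viewed, at most 10 in all, crops included, and the job is handed in when it is done.

Besides the shell and the picture viewer there is one more tool, called as name(argument=value, ...), one argument or row to a line, values as JSON. apply_moves: Moves the arm, as the interface text tells. Its arguments: {"type":"object","properties":{"motion":{"type":"array","items":{"type":"object","properties":{"jaw":{"type":"number"},"xyz":{"type":"array","items":{"type":"number"}},"twist":{"type":"number"}}}},"grip_force":{"type":"number"}},"required":["motion"]}

```bash
ls; mkdir -p pics; python3 - <<'E'
from workcell import sensors,camera,camera_params,bot
import cv2,numpy as np
for n in("scene","top"):
    p,d=camera(n); cv2.imwrite(f"pics/{n}0.png",p[...,::-1]); np.save(f"pics/{n}0.npy",d)
    c=camera_params(n); R=cv2.Rodrigues(np.array(c["rvec"],float))[0]; print(n,c["mtx"],-R.T@np.ravel(c["tvec"]),R)
o=sensors.get_obs(); print(o, bot.tcp_to_tips)
E
```

```text
pics
scene [[389.17279388   0.         258.68785312]
 [  0.         389.17279388 200.44104962]
 [  0.           0.           1.        ]] [ 1.07105692 -0.5339258   0.91313931] [[ 0.6847012   0.72859618 -0.01821751]
 [ 0.5222473  -0.50791251 -0.68504207]
 [-0.50837194  0.45953508 -0.7282757 ]]
top [[493.3548       0.         247.60318373]
 [  0.         493.3548     185.17842683]
 [  0.           0.           1.        ]] [ 0.33808069 -0.08029872  1.53816084] [[-0.00468909 -0.99987717 -0.01495512]
 [-0.98064239  0.0075254  -0.19566267]
 [ 0.19575118  0.01374814 -0.98055722]]
{'time': 0.1, 'q': array([-6.37148206e+01,  5.01037277e+00,  1.00388454e+01,  9.51007448e+01,
       -1.48708765e-03,  8.99997923e+01]), 'qd': array([-0.12502205,  0.03116206,  0.1173387 ,  0.01388566, -0.09134888,
        0.00029357]), 'joint_efforts': array([-6.12243839e-04, -5.21560693e+01,  4.65653121e+01,  1.59672985e-02,
       -3.69093539e-05,  1.75552015e-05]), 'ee_pos': array([ 0.24345614, -0.4929342 ,  0.22252939]), 'tcp_rot': array([-1.79927728e+02,  1.48682453e-03,  2.62853889e+01]), 'wrist_force': array([ 0.04666187, -0.46254016, -0.64801787]), 'torque': array([0.01028066, 0.01980893, 0.01414116]), 'grasp_force': 0.0, 'opening': 0.08522562137292265} 0.017
```

View pics/scene0.png

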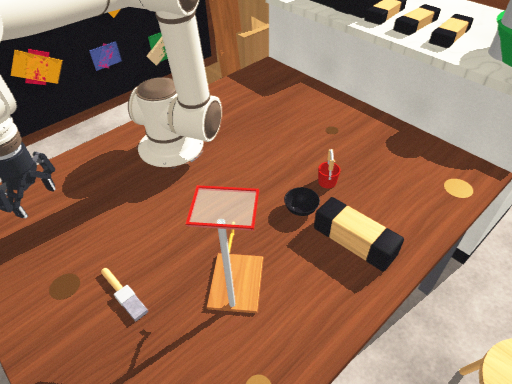

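View pics/top0.png

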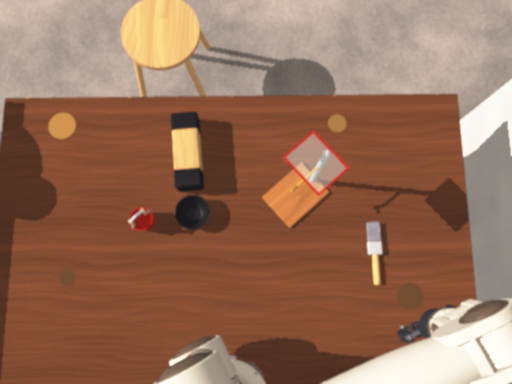

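The scene view shows the pail at (329,177), the bowl at (302,202), the drum at (358,233), the stand and cover around (230,240) and the brush at (125,293). In the top view the pail is at (141,218), the bowl at (192,212), the drum at (187,150) and the cover at (316,162). Next I'll make zoomed crops and fit the point cloud.

```bash
cat > h.py <<'E'
import cv2,numpy as np
from workcell import camera,camera_params,sensors,bot
def cam(n):
    c=camera_params(n); R=cv2.Rodrigues(np.array(c["rvec"],float))[0]; return np.array(c["mtx"]),R,np.ravel(c["tvec"])
def cloud(n,d):
    K,R,t=cam(n); v,u=np.mgrid[:d.shape[0],:d.shape[1]]
    P=np.stack([(u-K[0,2])/K[0,0]*d,(v-K[1,2])/K[1,1]*d,d],-1)
    return (P-t)@R
def proj(n,X):
    K,R,t=cam(n); p=(np.atleast_2d(X)@R.T+t)@K.T; return p[:,:2]/p[:,2:]
def tri(us,ut):
    Ps=[]
    for n in("scene","top"):
        K,R,t=cam(n); Ps.append(K@np.c_[R,t])
    X=cv2.triangulatePoints(Ps[0],Ps[1],np.float64(us).reshape(-1,2).T,np.float64(ut).reshape(-1,2).T); return (X[:3]/X[3]).T
E
python3 - <<'E'
from h import *
ims={n:cv2.imread(f"pics/{n}0.png") for n in("scene","top")}
def crop(n,u,v,w,h,s): return cv2.resize(ims[n][v:v+h,u:u+w],None,fx=s,fy=s,interpolation=cv2.INTER_CUBIC)
a=crop("scene",300,140,50,50,6);b=crop("top",115,190,50,50,6);c=crop("scene",180,180,100,60*2+20,3);d=crop("top",255,125,100,110,3)
im=np.zeros((600,800,3),np.uint8); im[:300,:300]=a;im[300:,:300]=b;im[:300,300:600]=crop("top",260,130,100,100,3); im[300:,300:540]=crop("scene",190,205,80,100,3)
cv2.imwrite("pics/crops.png",im)
for n in ims:
    P=cloud(n,np.load(f"pics/{n}0.npy")); hsv=cv2.cvtColor(ims[n],cv2.COLOR_BGR2HSV); z=P[...,2]
    red=((hsv[...,0]<6)|(hsv[...,0]>174))&(hsv[...,1]>190)&(hsv[...,2]>90)
    for nm,c in dict(pail=(329,177) if n=="scene" else (141,218),bowl=(302,202) if n=="scene" else (192,212),drum=(358,233) if n=="scene" else (187,150)).items():
        s=np.zeros(z.shape,bool); r=22 if nm!="drum" else 50; s[c[1]-r-10:c[1]+r,c[0]-r:c[0]+r]=1
        q=P[s&(z>.012)&(z<.3)]
        print(n,nm,len(q),q.min(0).round(3),q.max(0).round(3),np.median(q,0).round(3))
    s=(z>.3)&(z<.37)&red; q=P[s]; print(n,"cover",len(q),q.min(0),q.max(0),cv2.minAreaRect(q[:,:2].astype(np.float32)*1000))
E
```

```text
scene pail 617 [0.496 0.146 0.012] [0.638 0.302 0.13 ] [0.542 0.246 0.046]
scene bowl 839 [0.499 0.055 0.012] [0.663 0.273 0.084] [0.544 0.125 0.036]
scene drum 3660 [0.504 0.076 0.012] [0.868 0.293 0.085] [0.744 0.111 0.077]
scene cover 496 [ 0.55157984 -0.31607604  0.33547048] [ 0.71649518 -0.15241339  0.34612937] ((633.3123779296875, -233.81240844726562), (131.8323974609375, 108.06489562988281), 41.8825798034668)
top pail 271 [0.497 0.229 0.013] [0.566 0.301 0.13 ] [0.534 0.268 0.058]
top bowl 963 [0.501 0.059 0.012] [0.659 0.165 0.088] [0.587 0.119 0.036]
top drum 2286 [0.594 0.078 0.012] [0.866 0.179 0.089] [0.731 0.126 0.077]
top cover 156 [ 0.55261157 -0.31340005  0.33486878] [ 0.71803267 -0.15230349  0.34763826] ((634.4228515625, -233.2241668701172), (131.30960083007812, 106.25636291503906), 40.93304443359375)
```

View pics/crops.png

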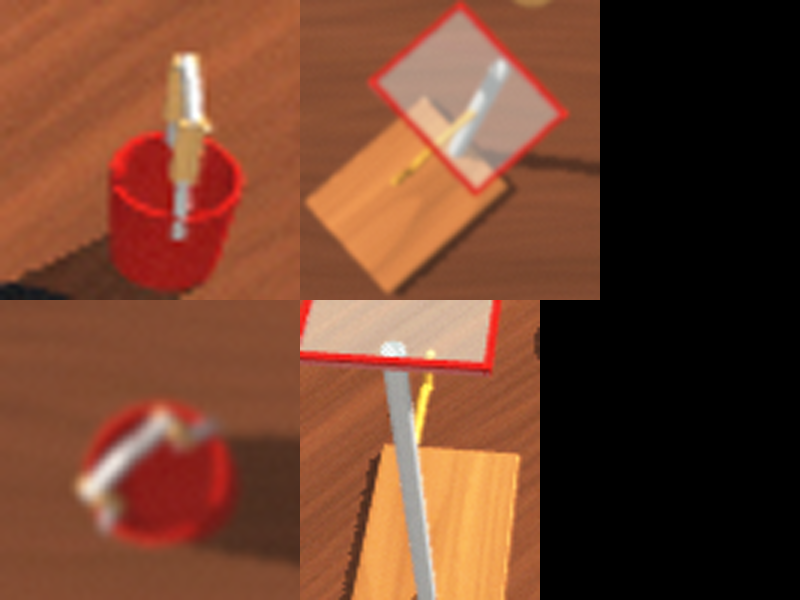

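apply_moves(
  motion=[
    {"xyz": [40,-5,-20],"twist": 0.18,"jaw": 1},
    {"xyz": [80,-10,-40],"twist": 0.36,"jaw": 1},
    {"xyz": [110,-15,-60],"twist": 0.54,"jaw": 1},
    {"xyz": [143,-18,-77],"twist": 0.72,"jaw": 1},
    {"xyz": [143,-18,-77],"twist": 0.9,"jaw": 1},
  ],
)

```text
time: 0.72
ee_pos: [0.3656, -0.4127, 0.3011]
tcp_rot: [180.0, -0.1, -25.5]
wrist_force: [-0.2, -1.0, -0.9]
opening: 0.0853
grasp_force: 0.0
```

apply_moves(
  motion=[
    {"xyz": [0,0,0],"twist": 0.18,"jaw": 1},
    {"xyz": [0,0,0],"twist": 0.4,"jaw": 1},
    {"xyz": [0,0,0],"twist": 0.4,"jaw": 1},
  ],
)

```text
time: 1.1
ee_pos: [0.3638, -0.4136, 0.2998]
tcp_rot: [180.0, 0.0, -48.2]
wrist_force: [0.4, -0.2, 0.7]
opening: 0.0852
grasp_force: 0.0
```

apply_moves(
  motion=[
    {"xyz": [60,0,0],"jaw": 1},
    {"xyz": [120,0,0],"jaw": 1},
    {"xyz": [180,0,0],"jaw": 1},
    {"xyz": [240,0,0],"jaw": 1},
    {"xyz": [300,0,0],"jaw": 1},
  ],
)

```text
validation failed for argument at $.mo...
```

apply_moves(
  motion=[
    {"xyz": [60,0,0],"twist": 0,"jaw": 1},
    {"xyz": [120,0,0],"twist": 0,"jaw": 1},
    {"xyz": [180,0,0],"twist": 0,"jaw": 1},
    {"xyz": [240,0,0],"twist": 0,"jaw": 1},
    {"xyz": [300,0,0],"twist": 0,"jaw": 1},
  ],
)

```text
time: 1.72
ee_pos: [0.5133, -0.5805, 0.2567]
tcp_rot: [180.0, -1.5, -48.0]
wrist_force: [0.2, -0.4, 0.3]
opening: 0.0857
grasp_force: 0.0
```

apply_moves(
  motion=[
    {"xyz": [60,0,-60],"twist": 0,"jaw": 1},
    {"xyz": [120,0,-120],"twist": 0,"jaw": 1},
    {"xyz": [180,0,-180],"twist": 0,"jaw": 1},
  ],
)

```text
time: 2.1
ee_pos: [0.5156, -0.5822, 0.3045]
tcp_rot: [180.0, -6.3, -48.2]
wrist_force: [0.2, 0.2, 0.5]
opening: 0.0852
grasp_force: 0.0
```

```bash
python3 -c "
from h import *
o=sensors.get_obs();print({k:o[k] for k in('time','q','ee_pos','tcp_rot','wrist_force')})"
```

```text
{'time': 2.1, 'q': array([-4.84749349e+01,  4.31238759e+01,  7.07666748e+01,  1.11384202e+02,
       -3.60085503e-03,  1.79679653e+02]), 'ee_pos': array([ 0.51555301, -0.58224104,  0.30450924]), 'tcp_rot': array([179.96126708,  -6.25847817, -48.15266755]), 'wrist_force': array([0.16886246, 0.22544167, 0.45545876])}
```

apply_moves(
  motion=[
    {"xyz": [60,0,-60],"twist": 0,"jaw": 1},
    {"xyz": [120,0,-120],"twist": 0,"jaw": 1},
    {"xyz": [180,0,-180],"twist": 0,"jaw": 1},
    {"xyz": [240,0,-240],"twist": 0,"jaw": 1},
    {"xyz": [300,0,-300],"twist": 0,"jaw": 1},
  ],
)

```text
time: 2.72
ee_pos: [0.5126, -0.5778, 0.3436]
tcp_rot: [180.0, -9.5, -48.2]
wrist_force: [0.5, -0.8, 0.1]
opening: 0.0854
grasp_force: 0.0
```

apply_moves(
  motion=[
    {"xyz": [0,0,0],"twist": 0,"jaw": 1},
  ],
)

```text
time: 2.85
ee_pos: [0.5126, -0.5779, 0.3439]
tcp_rot: [180.0, -9.5, -48.2]
wrist_force: [-0.5, -0.7, 0.0]
opening: 0.0854
grasp_force: 0.0
```

```bash
python3 -c "
from h import *
o=sensors.get_obs();print({k:o[k] for k in('time','q','ee_pos','tcp_rot','wrist_force')})"
```

```text
{'time': 2.85, 'q': array([-4.84236461e+01,  4.02333303e+01,  7.07451455e+01,  1.10970596e+02,
       -8.82978334e-03,  1.79772670e+02]), 'ee_pos': array([ 0.51259476, -0.57789759,  0.34386776]), 'tcp_rot': array([179.9529603 ,  -9.54110864, -48.1931276 ]), 'wrist_force': array([-0.48248354, -0.70814497,  0.01670514])}
```

apply_moves(
  motion=[
    {"xyz": [300,0,0],"twist": 0,"jaw": 1},
  ],
)

```text
time: 2.98
ee_pos: [0.5343, -0.6021, 0.3304]
tcp_rot: [179.9, -11.9, -48.2]
wrist_force: [0.0, -0.3, -0.7]
opening: 0.0855
grasp_force: 0.0
```

apply_moves(
  motion=[
    {"xyz": [300,0,0],"twist": 0,"jaw": 1},
  ],
)

```text
time: 3.1
ee_pos: [0.5557, -0.6258, 0.3158]
tcp_rot: [179.9, -14.2, -48.2]
wrist_force: [0.5, -0.0, -0.7]
opening: 0.0852
grasp_force: 0.0
```

apply_moves(
  motion=[
    {"xyz": [300,0,-300],"twist": 0,"jaw": 1},
  ],
)

```text
time: 3.22
ee_pos: [0.5565, -0.6264, 0.3369]
tcp_rot: [179.9, -16.3, -48.2]
wrist_force: [-1.4, 0.3, -0.8]
opening: 0.0856
grasp_force: 0.0
```

apply_moves(
  motion=[
    {"xyz": [0,0,-300],"twist": 0,"jaw": 1},
  ],
)

```text
time: 3.35
ee_pos: [0.5349, -0.6022, 0.3874]
tcp_rot: [179.9, -17.6, -48.2]
wrist_force: [0.1, 0.3, 1.6]
opening: 0.0855
grasp_force: 0.0
```

apply_moves(
  motion=[
    {"xyz": [0,0,-300],"twist": 0,"jaw": 1},
  ],
)

```text
time: 3.48
ee_pos: [0.5118, -0.5761, 0.4365]
tcp_rot: [179.9, -19.2, -48.2]
wrist_force: [-1.0, 0.2, 0.2]
opening: 0.0854
grasp_force: 0.0
```

```bash
python3 -c "
from h import *
o=sensors.get_obs();print({k:o[k] for k in('time','q','ee_pos','tcp_rot','wrist_force')})"
```

```text
{'time': 3.475, 'q': array([-4.83757013e+01,  3.38334867e+01,  7.07669737e+01,  1.07746740e+02,
       -1.61561040e-02,  1.79817673e+02]), 'ee_pos': array([ 0.51184178, -0.57613349,  0.43645284]), 'tcp_rot': array([179.92039833, -19.18659509, -48.18265062]), 'wrist_force': array([-1.00021482,  0.2118976 ,  0.15154715])}
```

apply_moves(
  motion=[
    {"xyz": [-60,0,-5],"twist": 0,"jaw": 1},
    {"xyz": [-120,0,-10],"twist": 0,"jaw": 1},
    {"xyz": [-180,0,-15],"twist": 0,"jaw": 1},
    {"xyz": [-240,0,-20],"twist": 0,"jaw": 1},
    {"xyz": [-300,0,-25],"twist": 0,"jaw": 1},
  ],
)

```text
time: 4.1
ee_pos: [0.355, -0.4008, 0.3762]
tcp_rot: [179.9, -19.3, -48.2]
wrist_force: [-0.1, 0.3, 1.7]
opening: 0.0854
grasp_force: 0.0
```

apply_moves(
  motion=[
    {"xyz": [-60,0,-5],"twist": 0,"jaw": 1},
    {"xyz": [-120,0,-10],"twist": 0,"jaw": 1},
    {"xyz": [-180,0,-15],"twist": 0,"jaw": 1},
    {"xyz": [-240,0,-20],"twist": 0,"jaw": 1},
  ],
)

```text
time: 4.6
ee_pos: [0.1996, -0.2271, 0.3164]
tcp_rot: [179.9, -19.3, -48.2]
wrist_force: [-0.2, 0.3, 1.4]
opening: 0.0856
grasp_force: 0.0
```

```bash
python3 -c "
from h import *
o=sensors.get_obs();print({k:o[k] for k in('time','q','ee_pos','tcp_rot','wrist_force')})"
```

```text
{'time': 4.6, 'q': array([-4.87951780e+01, -4.35847861e+01, -1.69344290e+01,  9.73640605e+01,
        1.19021724e-01,  1.79418539e+02]), 'ee_pos': array([ 0.19961886, -0.22705981,  0.31641879]), 'tcp_rot': array([179.91555018, -19.28647197, -48.17914436]), 'wrist_force': array([-0.16378811,  0.32255897,  1.37294393])}
```

apply_moves(
  motion=[
    {"xyz": [-300,0,-100],"twist": 0,"jaw": 1},
  ],
)

```text
time: 4.72
ee_pos: [0.1634, -0.1867, 0.3203]
tcp_rot: [179.9, -18.3, -48.2]
wrist_force: [-33.0, 38.6, 26.7]
opening: 0.0855
grasp_force: 0.0
```

apply_moves(
  motion=[
    {"xyz": [-300,0,-200],"twist": 0,"jaw": 1},
  ],
)

```text
time: 4.85
ee_pos: [0.1362, -0.1573, 0.3529]
tcp_rot: [180.0, -16.5, -48.2]
wrist_force: [1.1, -0.3, 1.5]
opening: 0.0856
grasp_force: 0.0
```

```bash
python3 -c "
from h import *
o=sensors.get_obs();print({k:o[k] for k in('time','q','ee_pos','tcp_rot','wrist_force')})"
```

```text
{'time': 4.85, 'q': array([-49.70292168, -48.54064867, -12.54737339, 109.48064109,
         0.41922379, 178.53489088]), 'ee_pos': array([ 0.13617473, -0.15727245,  0.35289229]), 'tcp_rot': array([179.98479339, -16.51780006, -48.17477328]), 'wrist_force': array([ 1.06804834, -0.26404528,  1.52387899])}
```

```bash
cat >> h.py <<'E'
D=np.array([[4.98,10.08,95.1,.5500,.2230],[5.01,10.04,95.1,.5498,.2225],[43.124,70.767,111.384,.7777,.3045],[40.233,70.745,110.97,.7725,.3439],[33.833,70.767,107.747,.7706,.4365],[-43.585,-16.934,97.364,.3023,.3164],[-48.54,-12.547,109.48,.2080,.3529]])
def rows(q2,q3,q4):
    a,b,c=np.radians([q2,q2-q3,q2-q3+q4]); s,k=np.sin,np.cos
    # angles measured rotating forward-down: rotation about +y: r'=k r+s z, z'=-s r+k z
    return [[1,0,k(a),s(a),k(b),s(b),k(c),s(c)],[0,1,-s(a),k(a),-s(b),k(b),-s(c),k(c)]]
def fitkin():
    A=np.vstack([rows(*d[:3]) for d in D]); y=D[:,3:].ravel(); return np.linalg.lstsq(A,y,rcond=1e-4)[0],A,y
E
python3 -c "
from h import *
p,A,y=fitkin(); print(p.round(4)); print(((A@p-y)*1000).round(1))
print(np.linalg.svd(A)[1])"
```

```text
[-3.000e-04  1.598e-01 -0.000e+00  4.201e-01  5.190e-01  3.600e-02
  4.372e-01  1.000e-04]
[ 0.   0.1 -0.  -0.1  0.   0.  -0.  -0.   0.   0.  -0.  -0.   0.   0. ]
[5.09773432 5.09773432 1.35865988 1.35865988 0.39245786 0.39245786
 0.11456428 0.11456428]
```

apply_moves(
  motion=[
    {"xyz": [9,0,55],"twist": 0,"jaw": 1},
    {"xyz": [18,0,110],"twist": 0,"jaw": 1},
    {"xyz": [27,0,165],"twist": 0,"jaw": 1},
    {"xyz": [36,0,220],"twist": 0,"jaw": 1},
    {"xyz": [45,0,275],"twist": 0,"jaw": 1},
  ],
)

```text
time: 5.48
ee_pos: [0.2196, -0.2507, 0.1036]
tcp_rot: [180.0, -17.0, -48.2]
wrist_force: [1.2, -0.9, 0.1]
opening: 0.0857
grasp_force: 0.0
```

apply_moves(
  motion=[
    {"xyz": [-30,0,-8],"twist": 0,"jaw": 1},
    {"xyz": [-60,0,-16],"twist": 0,"jaw": 1},
  ],
)

```text
time: 5.72
ee_pos: [0.2001, -0.2302, 0.1086]
tcp_rot: [-180.0, -14.4, -48.2]
wrist_force: [1.1, 1.0, 0.6]
opening: 0.0848
grasp_force: 0.0
```

```bash
python3 -c "
from h import *
o=sensors.get_obs();print({k:o[k] for k in('time','q','ee_pos','tcp_rot','wrist_force')})
P=cloud('scene',np.load('pics/scene0.npy'));q=P[(P[...,2]>.05)&(P[...,1]>.3)&(P[...,2]<1)];print(q.min(0),q.max(0))"
```

```text
{'time': 5.725, 'q': array([-49.28771999, -48.56571889, -42.09716945,  82.09518173,
         0.3015699 , 178.92875817]), 'ee_pos': array([ 0.20014409, -0.23022298,  0.1086178 ]), 'tcp_rot': array([-179.97298529,  -14.37643952,  -48.18185925]), 'wrist_force': array([1.11145629, 0.9676128 , 0.61908614])}
[-0.94598802  0.30007     0.05000661] [0.82819267 2.0200974  0.38059905]
```

apply_moves(
  motion=[
    {"xyz": [-60,0,-10],"twist": 0,"jaw": 1},
  ],
)

```text
time: 5.85
ee_pos: [0.1853, -0.2155, 0.1123]
tcp_rot: [-179.9, -11.8, -48.2]
wrist_force: [-0.5, -0.4, -0.1]
opening: 0.0856
grasp_force: 0.0
```

apply_moves(
  motion=[
    {"xyz": [-60,0,-10],"twist": 0,"jaw": 1},
  ],
)

```text
time: 5.98
ee_pos: [0.169, -0.2001, 0.1184]
tcp_rot: [-179.8, -9.1, -48.2]
wrist_force: [-0.6, -0.9, -0.4]
opening: 0.0855
grasp_force: 0.0
```

apply_moves(
  motion=[
    {"xyz": [-60,0,-6],"twist": 0,"jaw": 1},
  ],
)

```text
time: 6.1
ee_pos: [0.1525, -0.1855, 0.1242]
tcp_rot: [-179.6, -6.5, -48.1]
wrist_force: [0.8, -0.4, 0.3]
opening: 0.0857
grasp_force: 0.0
```

apply_moves(
  motion=[
    {"xyz": [-60,0,-6],"twist": 0,"jaw": 1},
  ],
)

```text
time: 6.22
ee_pos: [0.1345, -0.171, 0.1332]
tcp_rot: [-179.4, -3.9, -48.1]
wrist_force: [0.3, -0.2, 0.5]
opening: 0.0854
grasp_force: 0.0
```

apply_moves(
  motion=[
    {"xyz": [-60,0,0],"twist": 0,"jaw": 1},
  ],
)

```text
time: 6.35
ee_pos: [0.1156, -0.1581, 0.14]
tcp_rot: [-179.0, -1.4, -48.1]
wrist_force: [-0.6, -0.9, 0.2]
opening: 0.0857
grasp_force: 0.0
```

```bash
python3 - <<'E'
from h import *
b=tri([(331.2,149.7),(333.8,160.2)],[(130,221.7),(142.5,209.2)]); print("bar",b.round(4),b.mean(0),np.degrees(np.arctan2(*(b[1]-b[0])[[1,0]])))
for n in("scene","top"):
    im=cv2.imread(f"pics/{n}0.png");P=cloud(n,np.load(f"pics/{n}0.npy"));z=P[...,2]
    near=np.hypot(P[...,0]-.535,P[...,1]-.265)<.06
    hsv=cv2.cvtColor(im,cv2.COLOR_BGR2HSV); red=((hsv[...,0]<6)|(hsv[...,0]>174))&(hsv[...,1]>170)
    q=P[near&red&(z>.054)&(z<.068)]; c=cv2.minEnclosingCircle(q[:,:2].astype(np.float32)*1000)
    print(n,"rim",len(q),c,np.median(q[:,2]))
    h=P[near&(z>.085)&(z<.14)]; mn=h[:,:2].mean(0);m=cv2.minAreaRect(h[:,:2].astype(np.float32)*1000);u=np.linalg.svd(h[:,:2]-mn)[2][0]
    print(n,"handle",len(h),mn,m,np.degrees(np.arctan2(u[1],u[0])),h[:,2].max())
# hook seat check
s=np.array([.6024,-.198,.197]);d=np.array([np.cos(np.radians(-48.6)),np.sin(np.radians(-48.6)),0])
tip=s-.021*d;tip[2]=.206
for n in("scene","top"): print(n,proj(n,[s,tip]).round(1))
E
```

```text
bar [[0.5163 0.2816 0.1202]
 [0.5534 0.2473 0.1197]] [0.53485056 0.26445248 0.11992254] -42.8026040852454
scene rim 86 ((533.3133544921875, 264.4224853515625), 37.97643280029297) 0.059421549474848775
scene handle 101 [0.5362127  0.25658748] ((531.6722412109375, 261.74261474609375), (13.876370429992676, 57.044734954833984), 44.0328254699707) -44.19165492830886 0.13016957445811583
top rim 64 ((532.1251220703125, 263.8951416015625), 35.11127853393555) 0.05846849018056583
top handle 78 [0.53180715 0.26335041] ((531.9893798828125, 263.84759521484375), (14.544503211975098, 53.67724609375), 44.480220794677734) 133.78163335179818 0.1302115232078916
scene [[231.8 232.5]
 [232.8 223.1]]
top [[296.9 186. ]
 [291.6 190.4]]
```

apply_moves(
  motion=[
    {"xyz": [40,0,-20],"twist": -0.18,"jaw": 1},
    {"xyz": [80,0,-40],"twist": -0.36,"jaw": 1},
    {"xyz": [120,-20,-60],"twist": -0.54,"jaw": 1},
    {"xyz": [150,-50,-80],"twist": -0.72,"jaw": 1},
    {"xyz": [150,-100,-90],"twist": -0.9,"jaw": 1},
  ],
)

```text
time: 6.98
ee_pos: [0.2897, -0.2033, 0.2356]
tcp_rot: [179.4, -1.7, 3.7]
wrist_force: [-0.1, -0.3, 0.6]
opening: 0.0854
grasp_force: 0.0
```

```bash
cat >> h.py <<'E'
from scipy.spatial.transform import Rotation as Ro
def delta(target,axz=None):
    o=sensors.get_obs(); R=Ro.from_euler('xyz',o['tcp_rot'],degrees=True).as_matrix(); t=R[:,2]
    print('pos',o['ee_pos'].round(4),'q',o['q'].round(1),'tilt',np.degrees(np.arccos(-t[2])).round(2),'tiltaz',np.degrees(np.arctan2(t[1],t[0])).round(1),'yaxis',np.degrees(np.arctan2(R[1,1],R[0,1])).round(2),R[2,1].round(3),'F',o['wrist_force'].round(1),'t',o['time'],'open',o['opening'].round(4))
    if target is not None: print('move',((np.array(target)-o['ee_pos'])@R*1000).round(1))
E
python3 -c "
from h import *
delta((.5325,.264,.2))"
```

```text
Traceback (most recent call last):
  File "h.py", line 26, in delta
    print('pos',o['ee_pos'].round(4),'q',o['q'].round(1),'tilt',np.degrees(np.arccos(-t[2])).round(2),'tiltaz',np.degrees(np.arctan2(t[1],t[0])).round(1),'yaxis',np.degrees(np.arctan2(R[1,1],R[0,1])).round(2),R[2,1].round(3),'F',o['wrist_force'].round(1),'t',o['time'],'open',o['opening'].round(4))
                                                                                                                                                                                                                                                                                    ^^^^^^^^^^^^^^^^^^
AttributeError: 'float' object has no attribute 'round'
```

```bash
sed -i "s/o\['opening'\].round(4)/round(o['opening'],4)/" h.py
python3 -c "
from h import *
delta((.5325,.264,.2))"
```

```text
pos [ 0.2897 -0.2033  0.2356] q [-35.6 -22.9 -12.9  98.3   0.6 140.7] tilt 1.83 tiltaz -15.0 yaxis -86.33 0.01 F [-0.1 -0.3  0.6] t 6.975 open 0.0854
move [ 271.1 -451.2   39.2]
```

apply_moves(
  motion=[
    {"xyz": [31,-52,0],"twist": -0.18,"jaw": 1},
    {"xyz": [62,-104,0],"twist": -0.36,"jaw": 1},
    {"xyz": [93,-156,0],"twist": -0.54,"jaw": 1},
    {"xyz": [124,-208,0],"twist": -0.71,"jaw": 1},
    {"xyz": [155,-260,0],"twist": -0.71,"jaw": 1},
  ],
)

```text
time: 7.6
ee_pos: [0.4277, 0.0686, 0.2379]
tcp_rot: [178.5, -1.1, 44.3]
wrist_force: [0.9, -1.8, 0.7]
opening: 0.0852
grasp_force: 0.0
```

```bash
python3 -c "
from h import *
delta((.5325,.264,.2))"
```

```text
pos [0.4277 0.0686 0.2379] q [  9.5 -12.4  -4.7  95.9  -0.6 145.2] tilt 1.89 tiltaz -8.9 yaxis -45.69 0.026 F [ 0.9 -1.8  0.7] t 7.6 open 0.0852
move [210.8 -67.6  40.3]
```

apply_moves(
  motion=[
    {"xyz": [55,-18,5],"twist": 0,"jaw": 1},
    {"xyz": [110,-36,15],"twist": 0,"jaw": 1},
    {"xyz": [165,-54,30],"twist": 0,"jaw": 1},
    {"xyz": [211,-68,40],"twist": 0,"jaw": 1},
    {"xyz": [211,-68,40],"twist": 0,"jaw": 1},
  ],
)

```text
time: 8.22
ee_pos: [0.5326, 0.2644, 0.1968]
tcp_rot: [178.7, -0.9, 44.3]
wrist_force: [-0.4, -1.1, 0.8]
opening: 0.0856
grasp_force: 0.0
```

```bash
python3 - <<'E'
from h import *
delta((.5325,.264,.097))
p,d=camera("scene"); P=cloud("scene",d); z=P[...,2]
hsv=cv2.cvtColor(np.ascontiguousarray(p),cv2.COLOR_RGB2HSV)
t=p2=None
im=cv2.resize(p[90:210,270:400,::-1],None,fx=5,fy=5,interpolation=cv2.INTER_CUBIC); cv2.imwrite("pics/hover.png",im[:600,:650])
E
```

```text
pos [0.5326 0.2644 0.1968] q [ 26.9   9.4  11.9  91.3  -1.  162.6] tilt 1.61 tiltaz -11.3 yaxis -45.71 0.023 F [-0.4 -1.1  0.8] t 8.225 open 0.0856
move [-2.  -2.1 99.7]
```

View pics/hover.png

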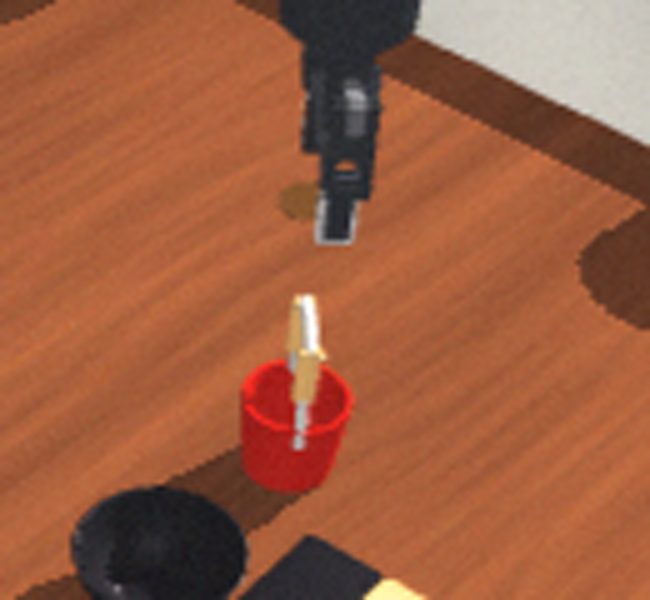

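The crop shows the open gripper squarely above the pail, with the near finger at (335,240) and the handle bar at (310,320). I'll descend and grip.

apply_moves(
  motion=[
    {"xyz": [-2,-2,30],"twist": 0,"jaw": 1},
    {"xyz": [-2,-2,60],"twist": 0,"jaw": 1},
    {"xyz": [-2,-2,85],"twist": 0,"jaw": 1},
    {"xyz": [-2,-2,100],"twist": 0,"jaw": 1},
    {"xyz": [-2,-2,100],"twist": 0,"jaw": 1},
  ],
)

```text
time: 8.9
ee_pos: [0.5317, 0.2608, 0.0976]
tcp_rot: [178.6, -0.9, 44.1]
wrist_force: [-0.9, 0.5, 1.0]
opening: 0.0853
grasp_force: 0.0
```

apply_moves(
  motion=[
    {"xyz": [0,0,0],"twist": 0,"jaw": 0.2},
    {"xyz": [0,0,0],"twist": 0,"jaw": 0},
    {"xyz": [0,0,0],"twist": 0,"jaw": 0},
    {"xyz": [0,0,0],"twist": 0,"jaw": 0},
  ],
  grip_force=30,
)

```text
time: 9.4
ee_pos: [0.5323, 0.2619, 0.0986]
tcp_rot: [178.6, -1.0, 44.2]
wrist_force: [-0.6, 1.1, 5.7]
opening: 0.0541
grasp_force: 31.8
```

apply_moves(
  motion=[
    {"xyz": [0,0,-25],"twist": 0,"jaw": 0},
    {"xyz": [0,0,-65],"twist": 0,"jaw": 0},
    {"xyz": [0,0,-100],"twist": 0,"jaw": 0},
    {"xyz": [0,0,-100],"twist": 0,"jaw": 0},
  ],
)

```text
time: 9.9
ee_pos: [0.5301, 0.2625, 0.2001]
tcp_rot: [178.6, -1.2, 44.2]
wrist_force: [0.3, -0.3, -2.4]
opening: 0.0535
grasp_force: 33.2
```

```bash
python3 -c "
from h import *
delta((.47,-.048,.2))"
```

```text
pos [0.5301 0.2625 0.2001] q [ 26.9   8.7  11.5  91.3  -1.  162.7] tilt 1.85 tiltaz -6.5 yaxis -45.86 0.025 F [ 0.3 -0.3 -2.4] t 9.9 open 0.0535
move [-259.4  180.9   -0.7]
```

apply_moves(
  motion=[
    {"xyz": [-25,18,0],"twist": -0.12,"jaw": 0},
    {"xyz": [-60,42,0],"twist": -0.29,"jaw": 0},
    {"xyz": [-95,66,0],"twist": -0.46,"jaw": 0},
    {"xyz": [-130,90,0],"twist": -0.63,"jaw": 0},
    {"xyz": [-165,115,0],"twist": -0.8,"jaw": 0},
  ],
)

```text
time: 10.52
ee_pos: [0.49, 0.0633, 0.1956]
tcp_rot: [178.5, 0.4, 90.3]
wrist_force: [0.4, 0.1, -2.4]
opening: 0.054
grasp_force: 33.2
```

```bash
python3 -c "
from h import *
delta((.47,-.048,.2))"
```

```text
pos [0.49   0.0633 0.1956] q [ 7.7 -4.7 -2.7 90.6 -0.5 97.3] tilt 1.54 tiltaz -13.1 yaxis 0.34 0.026 F [ 0.4  0.1 -2.4] t 10.525 open 0.054
move [-111.2  -20.5   -4.2]
```

apply_moves(
  motion=[
    {"xyz": [-30,-6,0],"twist": -0.17,"jaw": 0},
    {"xyz": [-65,-12,0],"twist": -0.34,"jaw": 0},
    {"xyz": [-95,-18,0],"twist": -0.51,"jaw": 0},
    {"xyz": [-111,-20,10],"twist": -0.68,"jaw": 0},
    {"xyz": [-111,-20,30],"twist": -0.72,"jaw": 0},
  ],
)

```text
time: 11.15
ee_pos: [0.4714, -0.0478, 0.1661]
tcp_rot: [179.0, 1.3, 131.3]
wrist_force: [0.4, 0.7, -1.9]
opening: 0.0541
grasp_force: 33.2
```

```bash
python3 -c "
from h import *
delta((.47,-.048,.098))"
```

```text
pos [ 0.4714 -0.0478  0.1661] q [-5.7 -7.9 -8.9 87.4 -0.2 43. ] tilt 1.61 tiltaz -12.3 yaxis 41.33 0.017 F [ 0.4  0.7 -1.9] t 11.15 open 0.0541
move [ 2.3 -2.3 68. ]
```

apply_moves(
  motion=[
    {"xyz": [0,0,25],"twist": 0,"jaw": 0},
    {"xyz": [0,0,48],"twist": 0,"jaw": 0},
    {"xyz": [0,0,60],"twist": 0,"jaw": 0},
    {"xyz": [0,0,67],"twist": 0,"jaw": 0},
    {"xyz": [0,0,67],"twist": 0,"jaw": 0},
  ],
)

```text
time: 11.78
ee_pos: [0.4737, -0.0471, 0.1004]
tcp_rot: [179.0, 1.3, 131.2]
wrist_force: [0.3, -0.3, -1.3]
opening: 0.0536
grasp_force: 33.2
```

apply_moves(
  motion=[
    {"xyz": [0,0,1],"twist": 0,"jaw": 0},
    {"xyz": [0,0,1],"twist": 0,"jaw": 0.5},
    {"xyz": [0,0,1],"twist": 0,"jaw": 1},
    {"xyz": [0,0,1],"twist": 0,"jaw": 1},
    {"xyz": [0,0,-40],"twist": 0,"jaw": 1},
  ],
)

```text
time: 12.4
ee_pos: [0.4708, -0.0466, 0.1381]
tcp_rot: [179.2, 1.1, 131.2]
wrist_force: [1.0, 0.9, 0.7]
opening: 0.0848
grasp_force: 0.0
```

```bash
python3 -c "
from h import *
delta((.4,-.03,.3))"
```

```text
pos [ 0.4708 -0.0466  0.1381] q [ -5.6  -7.8 -11.9  84.6  -0.2  43.2] tilt 1.33 tiltaz -13.1 yaxis 41.25 0.014 F [1.  0.9 0.7] t 12.4 open 0.0848
move [  56.1  -40.  -163.6]
```

apply_moves(
  motion=[
    {"xyz": [5,-5,-60],"twist": 0,"jaw": 1},
    {"xyz": [20,-30,-115],"twist": 0,"jaw": 1},
    {"xyz": [36,-61,-162],"twist": 0,"jaw": 1},
    {"xyz": [-4,-105,-170],"twist": 0,"jaw": 1},
    {"xyz": [-43,-149,-170],"twist": 0,"jaw": 1},
  ],
)

```text
time: 13.02
ee_pos: [0.3839, -0.1776, 0.3102]
tcp_rot: [178.9, 1.5, 131.3]
wrist_force: [1.8, 1.3, 0.2]
opening: 0.0853
grasp_force: 0.0
```

apply_moves(
  motion=[
    {"xyz": [-40,-43,0],"twist": 0,"jaw": 1},
    {"xyz": [-80,-86,0],"twist": 0,"jaw": 1},
    {"xyz": [-120,-129,0],"twist": 0,"jaw": 1},
    {"xyz": [-160,-173,0],"twist": 0,"jaw": 1},
  ],
)

```text
time: 13.52
ee_pos: [0.3588, -0.4127, 0.3094]
tcp_rot: [179.0, 1.3, 131.2]
wrist_force: [1.0, 1.0, -0.2]
opening: 0.0853
grasp_force: 0.0
```

```bash
python3 -c "
from h import *
delta((.51,-.578,.34))"
```

```text
pos [ 0.3588 -0.4127  0.3094] q [-49.5   6.1  21.1 103.7   1.   -0.8] tilt 1.66 tiltaz -12.4 yaxis 41.24 0.017 F [ 1.   1.  -0.2] t 13.525 open 0.0853
move [-224.6    5.3  -25.3]
```

apply_moves(
  motion=[
    {"xyz": [-56,1,-5],"twist": 0,"jaw": 1},
    {"xyz": [-112,2,-10],"twist": 0,"jaw": 1},
    {"xyz": [-168,4,-20],"twist": 0,"jaw": 1},
    {"xyz": [-224,5,-25],"twist": 0,"jaw": 1},
  ],
)

```text
time: 14.02
ee_pos: [0.4855, -0.5485, 0.3241]
tcp_rot: [179.0, 2.6, 131.2]
wrist_force: [0.1, -3.1, 80.1]
opening: 0.0854
grasp_force: 0.0
```

apply_moves(
  motion=[
    {"xyz": [-300,0,0],"twist": 0,"jaw": 1},
  ],
)

```text
time: 14.15
ee_pos: [0.5079, -0.5736, 0.2936]
tcp_rot: [179.0, 3.8, 131.2]
wrist_force: [-0.1, -0.7, 0.5]
opening: 0.0857
grasp_force: 0.0
```

apply_moves(
  motion=[
    {"xyz": [-300,0,-150],"twist": 0,"jaw": 1},
  ],
)

```text
time: 14.28
ee_pos: [0.5202, -0.5881, 0.2998]
tcp_rot: [179.0, 6.7, 131.1]
wrist_force: [-0.2, 0.2, 0.8]
opening: 0.0855
grasp_force: 0.0
```

apply_moves(
  motion=[
    {"xyz": [-300,0,-150],"twist": 0,"jaw": 1},
  ],
)

```text
time: 14.4
ee_pos: [0.5309, -0.601, 0.3103]
tcp_rot: [179.0, 9.7, 131.1]
wrist_force: [-0.2, 0.0, 0.1]
opening: 0.0857
grasp_force: 0.0
```

apply_moves(
  motion=[
    {"xyz": [-300,0,-100],"twist": 0,"jaw": 1},
  ],
)

```text
time: 14.52
ee_pos: [0.5446, -0.617, 0.3142]
tcp_rot: [178.9, 12.5, 131.0]
wrist_force: [-0.1, 0.2, 0.3]
opening: 0.0855
grasp_force: 0.0
```

apply_moves(
  motion=[
    {"xyz": [-300,0,-100],"twist": 0,"jaw": 1},
  ],
)

```text
time: 14.65
ee_pos: [0.5576, -0.6323, 0.3179]
tcp_rot: [178.9, 15.1, 131.0]
wrist_force: [0.6, -0.1, -0.1]
opening: 0.0854
grasp_force: 0.0
```

apply_moves(
  motion=[
    {"xyz": [-300,0,-100],"twist": 0,"jaw": 1},
  ],
)

```text
time: 14.78
ee_pos: [0.5698, -0.6466, 0.3249]
tcp_rot: [178.9, 17.8, 130.9]
wrist_force: [-0.1, 0.8, -0.1]
opening: 0.085
grasp_force: 0.0
```

```bash
python3 -c "
from h import *
delta(None)"
```

```text
pos [ 0.5698 -0.6466  0.3249] q [-49.   42.9  70.7 100.    1.1   0.1] tilt 17.81 tiltaz -45.5 yaxis 41.27 0.018 F [-0.1  0.8 -0.1] t 14.775 open 0.085
```

apply_moves(
  motion=[
    {"xyz": [-300,0,-150],"twist": 0,"jaw": 1},
  ],
)

```text
time: 14.9
ee_pos: [0.5772, -0.6559, 0.3405]
tcp_rot: [178.9, 20.4, 130.9]
wrist_force: [0.1, -0.6, -0.7]
opening: 0.0851
grasp_force: 0.0
```

apply_moves(
  motion=[
    {"xyz": [-300,0,-150],"twist": 0,"jaw": 1},
  ],
)

```text
time: 15.02
ee_pos: [0.5837, -0.664, 0.3608]
tcp_rot: [178.8, 23.3, 130.8]
wrist_force: [0.4, -0.0, 0.1]
opening: 0.0854
grasp_force: 0.0
```

apply_moves(
  motion=[
    {"xyz": [-300,0,-150],"twist": 0,"jaw": 1},
  ],
)

```text
time: 15.15
ee_pos: [0.5892, -0.6712, 0.3816]
tcp_rot: [178.8, 26.1, 130.8]
wrist_force: [0.6, -0.0, 0.6]
opening: 0.0855
grasp_force: 0.0
```

apply_moves(
  motion=[
    {"xyz": [-300,0,-150],"twist": 0,"jaw": 1},
  ],
)

```text
time: 15.28
ee_pos: [0.5938, -0.6773, 0.4033]
tcp_rot: [178.8, 28.8, 130.7]
wrist_force: [0.6, -0.2, 0.7]
opening: 0.0851
grasp_force: 0.0
```

apply_moves(
  motion=[
    {"xyz": [-300,0,-150],"twist": 0,"jaw": 1},
  ],
)

```text
time: 15.4
ee_pos: [0.5973, -0.6821, 0.4261]
tcp_rot: [178.7, 31.5, 130.6]
wrist_force: [-0.0, 0.3, 0.1]
opening: 0.0858
grasp_force: 0.0
```

apply_moves(
  motion=[
    {"xyz": [-300,0,-150],"twist": 0,"jaw": 1},
  ],
)

```text
time: 15.52
ee_pos: [0.5997, -0.6859, 0.4505]
tcp_rot: [178.7, 34.2, 130.5]
wrist_force: [0.9, -1.0, -0.0]
opening: 0.0852
grasp_force: 0.0
```

```bash
python3 - <<'E'
from h import *
delta((.36,-.41,.34))
for n in("scene","top"):
    p,d=camera(n);P=cloud(n,d);z=P[...,2];near=np.hypot(P[...,0]-.47,P[...,1]+.047)<.06
    hsv=cv2.cvtColor(np.ascontiguousarray(p),cv2.COLOR_RGB2HSV); red=((hsv[...,0]<6)|(hsv[...,0]>174))&(hsv[...,1]>170)
    q=P[near&red&(z>.054)&(z<.068)]; print(n,"rim",len(q),cv2.minEnclosingCircle(q[:,:2].astype(np.float32)*1000))
    h=P[near&(z>.085)&(z<.14)]
    if len(h): print("handle",len(h),cv2.minAreaRect(h[:,:2].astype(np.float32)*1000),h[:,2].max())
E
```

```text
pos [ 0.5997 -0.6859  0.4505] q [-49.2  37.1  70.7  89.4   1.2   0.2] tilt 34.18 tiltaz -47.1 yaxis 41.29 0.019 F [ 0.9 -1.  -0. ] t 15.525 open 0.0852
move [ 3.644e+02 -2.000e-01 -1.138e+02]
scene rim 1 ((495.0790710449219, -24.87076759338379), 9.999999747378752e-05)
top rim 73 ((472.5729064941406, -48.65975570678711), 35.77054214477539)
handle 68 ((471.9735412597656, -48.60789108276367), (54.429325103759766, 13.755640983581543), 40.75606918334961) 0.13221169936403102
```

apply_moves(
  motion=[
    {"xyz": [40,0,-10],"twist": 0,"jaw": 1},
    {"xyz": [95,0,-28],"twist": 0,"jaw": 1},
    {"xyz": [150,0,-46],"twist": 0,"jaw": 1},
    {"xyz": [205,0,-64],"twist": 0,"jaw": 1},
    {"xyz": [260,0,-82],"twist": 0,"jaw": 1},
  ],
)

```text
time: 16.25
ee_pos: [0.4527, -0.5164, 0.3818]
tcp_rot: [178.7, 33.9, 130.6]
wrist_force: [-1.0, -0.1, 1.6]
opening: 0.0855
grasp_force: 0.0
```

apply_moves(
  motion=[
    {"xyz": [55,0,-16],"twist": 0,"jaw": 1},
    {"xyz": [105,0,-32],"twist": 0,"jaw": 1},
  ],
)

```text
time: 16.5
ee_pos: [0.3838, -0.4371, 0.3499]
tcp_rot: [178.7, 33.9, 130.6]
wrist_force: [-0.2, -0.3, 0.6]
opening: 0.0855
grasp_force: 0.0
```

```bash
python3 -c "
from h import *
delta((.40,-.15,.32));delta((.431,-.004,.188))"
```

```text
pos [ 0.3838 -0.4371  0.3499] q [-49.4 -21.9  -7.6  70.3   1.3   0.1] tilt 33.97 tiltaz -47.1 yaxis 41.29 0.019 F [-0.2 -0.3  0.6] t 16.5 open 0.0855
move [189.  201.  -86.5]
pos [ 0.3838 -0.4371  0.3499] q [-49.4 -21.9  -7.6  70.3   1.3   0.1] tilt 33.97 tiltaz -47.1 yaxis 41.29 0.019 F [-0.2 -0.3  0.6] t 16.5 open 0.0855
move [338.  318.1 -25. ]
```

apply_moves(
  motion=[
    {"xyz": [35,33,-15],"twist": 0,"jaw": 1},
    {"xyz": [76,74,-30],"twist": 0,"jaw": 1},
    {"xyz": [117,115,-45],"twist": 0,"jaw": 1},
    {"xyz": [158,156,-60],"twist": 0,"jaw": 1},
    {"xyz": [199,197,-70],"twist": 0,"jaw": 1},
  ],
)

```text
time: 17.12
ee_pos: [0.3987, -0.1533, 0.3018]
tcp_rot: [178.6, 34.1, 130.5]
wrist_force: [0.9, 0.3, 0.1]
opening: 0.0854
grasp_force: 0.0
```

```bash
python3 -c "
from h import *
delta((.431,-.004,.188));delta((.473,-.0495,.096))"
```

```text
pos [ 0.3987 -0.1533  0.3018] q [ -6.6 -38.8 -21.9  79.7 -21.3  37.3] tilt 34.1 tiltaz -47.0 yaxis 41.26 0.02 F [0.9 0.3 0.1] t 17.125 open 0.0854
move [140.5 120.4  45.4]
pos [ 0.3987 -0.1533  0.3018] q [ -6.6 -38.8 -21.9  79.7 -21.3  37.3] tilt 34.1 tiltaz -47.0 yaxis 41.26 0.02 F [0.9 0.3 0.1] t 17.125 open 0.0854
move [140.8 120.1 156.3]
```

apply_moves(
  motion=[
    {"xyz": [40,34,12],"twist": 0,"jaw": 1},
    {"xyz": [80,68,24],"twist": 0,"jaw": 1},
    {"xyz": [115,98,36],"twist": 0,"jaw": 1},
    {"xyz": [141,120,45],"twist": 0,"jaw": 1},
    {"xyz": [141,120,45],"twist": 0,"jaw": 1},
  ],
)

```text
time: 17.75
ee_pos: [0.43, -0.0038, 0.1855]
tcp_rot: [178.9, 33.9, 130.9]
wrist_force: [-1.3, -0.3, 0.0]
opening: 0.0856
grasp_force: 0.0
```

```bash
python3 -c "
from h import *
delta((.473,-.0495,.096))
for n in('scene',):
    p,d=camera(n); cv2.imwrite('pics/pre.png',cv2.resize(p[130:270,200:370,::-1],None,fx=4,fy=4,interpolation=cv2.INTER_CUBIC))"
```

```text
pos [ 0.43   -0.0038  0.1855] q [ 20.  -30.7 -29.5  76.7 -30.9  64.7] tilt 33.89 tiltaz -47.2 yaxis 41.47 0.015 F [-1.3 -0.3  0. ] t 17.75 open 0.0856
move [ -2.2   0.6 109.3]
```

View pics/pre.png

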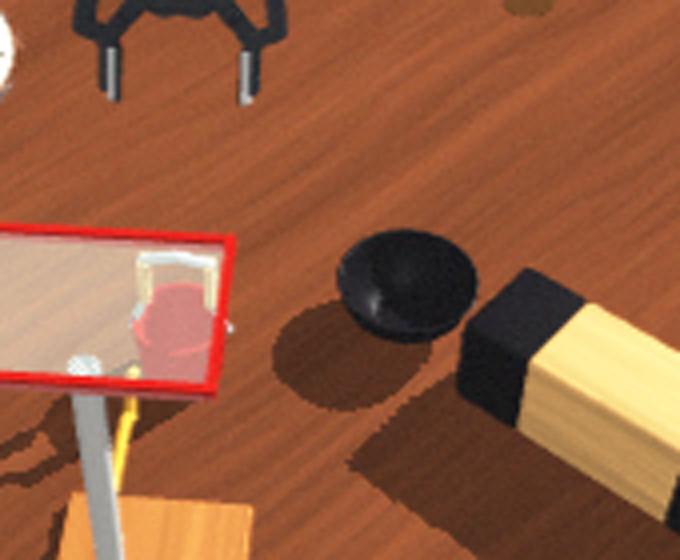

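The crop shows the tilted open gripper with finger tips at (112,100) and (245,100). They straddle the handle of the upright pail, whose cheeks are at (143,280) and (210,285), seen through the cover. I'll approach along tool z.

apply_moves(
  motion=[
    {"xyz": [-2,0,35],"twist": 0,"jaw": 1},
    {"xyz": [-2,0,65],"twist": 0,"jaw": 1},
    {"xyz": [-2,0,90],"twist": 0,"jaw": 1},
    {"xyz": [-2,0,107],"twist": 0,"jaw": 1},
    {"xyz": [-2,0,107],"twist": 0,"jaw": 1},
  ],
)

```text
time: 18.42
ee_pos: [0.4719, -0.0516, 0.1002]
tcp_rot: [178.7, 34.0, 130.4]
wrist_force: [-0.3, 1.3, 0.4]
opening: 0.0851
grasp_force: 0.0
```

apply_moves(
  motion=[
    {"xyz": [0,0,0],"twist": 0,"jaw": 0.2},
    {"xyz": [0,0,0],"twist": 0,"jaw": 0},
    {"xyz": [0,0,0],"twist": 0,"jaw": 0},
    {"xyz": [0,0,0],"twist": 0,"jaw": 0},
  ],
  grip_force=45,
)

```text
time: 18.92
ee_pos: [0.473, -0.0501, 0.1019]
tcp_rot: [178.6, 34.1, 130.5]
wrist_force: [-1.2, 0.1, 6.4]
opening: 0.053
grasp_force: 46.3
```

```bash
python3 -c "
from h import *
delta(None)"
```

```text
pos [ 0.473  -0.0501  0.1019] q [ 11.  -28.3 -37.7  60.8 -28.4  55. ] tilt 34.11 tiltaz -46.9 yaxis 41.31 0.021 F [-1.2  0.1  6.4] t 18.925 open 0.053
```

apply_moves(
  motion=[
    {"xyz": [-14,0,-21],"twist": 0,"jaw": 0},
    {"xyz": [-35,0,-52],"twist": 0,"jaw": 0},
    {"xyz": [-60,0,-90],"twist": 0,"jaw": 0},
    {"xyz": [-60,0,-90],"twist": 0,"jaw": 0},
  ],
)

```text
time: 19.42
ee_pos: [0.4716, -0.0507, 0.2123]
tcp_rot: [178.3, 34.1, 130.4]
wrist_force: [0.1, -0.2, -3.5]
opening: 0.0532
grasp_force: 48.0
```

```bash
python3 -c "
from h import *
delta((.6024-.065*.6613,-.198+.065*.7501,.206))"
```

```text
pos [ 0.4716 -0.0507  0.2123] q [ 10.9 -28.5 -25.7  72.8 -28.3  54.9] tilt 34.16 tiltaz -46.6 yaxis 41.33 0.024 F [ 0.1 -0.2 -3.5] t 19.425 open 0.0532
move [-105.7    0.7   79.3]
```

apply_moves(
  motion=[
    {"xyz": [-20,0,14],"twist": 0,"jaw": 0},
    {"xyz": [-48,0,35],"twist": 0,"jaw": 0},
    {"xyz": [-76,0,56],"twist": 0,"jaw": 0},
    {"xyz": [-98,1,72],"twist": 0,"jaw": 0},
    {"xyz": [-106,1,79],"twist": 0,"jaw": 0},
  ],
)

```text
time: 20.05
ee_pos: [0.5583, -0.1504, 0.2004]
tcp_rot: [178.8, 33.9, 130.6]
wrist_force: [0.1, 0.4, -3.2]
opening: 0.0528
grasp_force: 48.0
```

apply_moves(
  motion=[
    {"xyz": [0,0,0],"twist": 0,"jaw": 0},
    {"xyz": [0,0,0],"twist": 0,"jaw": 0},
  ],
)

```text
time: 20.3
ee_pos: [0.5579, -0.149, 0.2018]
tcp_rot: [178.7, 33.9, 130.6]
wrist_force: [-0.4, -0.1, -2.0]
opening: 0.0526
grasp_force: 48.1
```

```bash
python3 - <<'E'
from h import *
delta(None)
ims=[]
for n,(u,v) in dict(scene=(190,170),top=(240,140)).items():
    p,d=camera(n); ims.append(cv2.resize(p[v:v+80,u:u+80,::-1],None,fx=5,fy=5,interpolation=cv2.INTER_CUBIC))
cv2.imwrite("pics/hook.png",np.hstack(ims))
e=np.array([np.cos(np.radians(41.4)),np.sin(np.radians(41.4)),0])
o=sensors.get_obs()['ee_pos']; b=o+[0,0,.023]
for n in("scene","top"): print(n,proj(n,[b,b+.024*e,b-.024*e,(.5885,-.1823,.206)]).round(1))
E
```

```text
pos [ 0.5579 -0.149   0.2018] q [ -3.7 -18.9 -21.   61.8 -22.5  40. ] tilt 33.96 tiltaz -47.1 yaxis 41.33 0.019 F [-0.4 -0.1 -2. ] t 20.3 open 0.0526
scene [[234.6 203.7]
 [244.5 204.3]
 [224.7 203.1]
 [232.8 223.2]]
top [[280.  200.2]
 [274.  193.7]
 [286.  206.8]
 [291.6 190.4]]
```

View pics/hook.png

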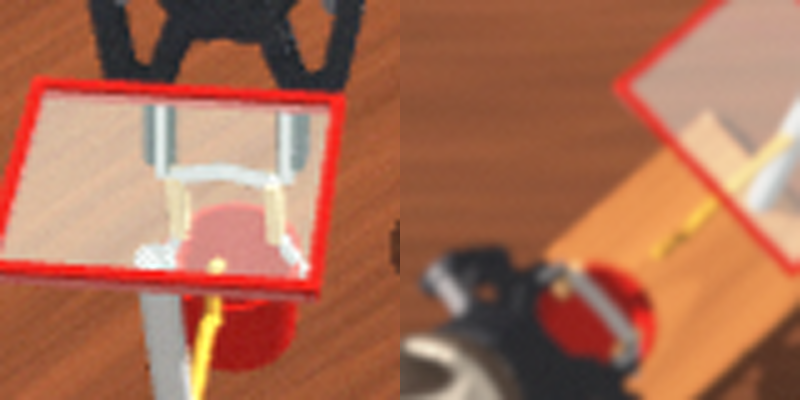

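```bash
python3 - <<'E'
from h import *
d=np.array([.6613,-.7501,0]); s=np.array([.6024,-.198,0])
for x,z in((-.066,.209),(-.03,.209),(.0015,.209),(.0015,.187),(.0015,.177)): delta(s+d*x+[0,0,z])
E
```

```text
pos [ 0.5582 -0.1489  0.2023] q [ -3.7 -18.9 -21.   61.8 -22.5  40. ] tilt 34.0 tiltaz -47.0 yaxis 41.35 0.019 F [-0.  -0.2 -2.1] t 20.4 open 0.0525
move [-3.8  0.8 -5.6]
pos [ 0.5582 -0.1489  0.2023] q [ -3.7 -18.9 -21.   61.8 -22.5  40. ] tilt 34.0 tiltaz -47.0 yaxis 41.35 0.019 F [-0.  -0.2 -2.1] t 20.4 open 0.0525
move [-33.6   0.9  14.6]
pos [ 0.5582 -0.1489  0.2023] q [ -3.7 -18.9 -21.   61.8 -22.5  40. ] tilt 34.0 tiltaz -47.0 yaxis 41.35 0.019 F [-0.  -0.2 -2.1] t 20.4 open 0.0525
move [-59.8   0.9  32.2]
pos [ 0.5582 -0.1489  0.2023] q [ -3.7 -18.9 -21.   61.8 -22.5  40. ] tilt 34.0 tiltaz -47.0 yaxis 41.35 0.019 F [-0.  -0.2 -2.1] t 20.4 open 0.0525
move [-47.5   0.5  50.4]
pos [ 0.5582 -0.1489  0.2023] q [ -3.7 -18.9 -21.   61.8 -22.5  40. ] tilt 34.0 tiltaz -47.0 yaxis 41.35 0.019 F [-0.  -0.2 -2.1] t 20.4 open 0.0525
move [-41.9   0.3  58.7]
```

apply_moves(
  motion=[
    {"xyz": [-4,1,-6],"twist": 0,"jaw": 0},
    {"xyz": [-18,1,4],"twist": 0,"jaw": 0},
    {"xyz": [-34,1,15],"twist": 0,"jaw": 0},
    {"xyz": [-50,1,26],"twist": 0,"jaw": 0},
    {"xyz": [-60,1,32],"twist": 0,"jaw": 0},
  ],
)

```text
time: 21.02
ee_pos: [0.6043, -0.2014, 0.2084]
tcp_rot: [178.7, 33.9, 130.5]
wrist_force: [-1.1, 0.7, -1.2]
opening: 0.0526
grasp_force: 48.1
```

apply_moves(
  motion=[
    {"xyz": [0,0,0],"twist": 0,"jaw": 0},
    {"xyz": [4,0,6],"twist": 0,"jaw": 0},
    {"xyz": [8,0,12],"twist": 0,"jaw": 0},
    {"xyz": [8,0,12],"twist": 0,"jaw": 0},
  ],
)

```text
time: 21.52
ee_pos: [0.6034, -0.1993, 0.1935]
tcp_rot: [178.7, 33.9, 130.6]
wrist_force: [-0.5, 0.9, -2.9]
opening: 0.0525
grasp_force: 48.1
```

```bash
python3 - <<'E'
from h import *
d=np.array([.6613,-.7501,0]); s=np.array([.6024,-.198,0])
delta(s+d*.0015+[0,0,.18])
ims=[]
for n,(u,v) in dict(scene=(190,170),top=(250,140)).items():
    p,_=camera(n); ims.append(cv2.resize(p[v:v+80,u:u+80,::-1],None,fx=5,fy=5,interpolation=cv2.INTER_CUBIC))
cv2.imwrite("pics/seat.png",np.hstack(ims))
E
```

```text
pos [ 0.6034 -0.1993  0.1935] q [ -9.2 -12.2 -16.9  57.4 -20.1  34.8] tilt 33.92 tiltaz -47.1 yaxis 41.32 0.018 F [-0.5  0.9 -2.9] t 21.525 open 0.0525
move [ 7.7 -0.2 11.1]
```

View pics/seat.png

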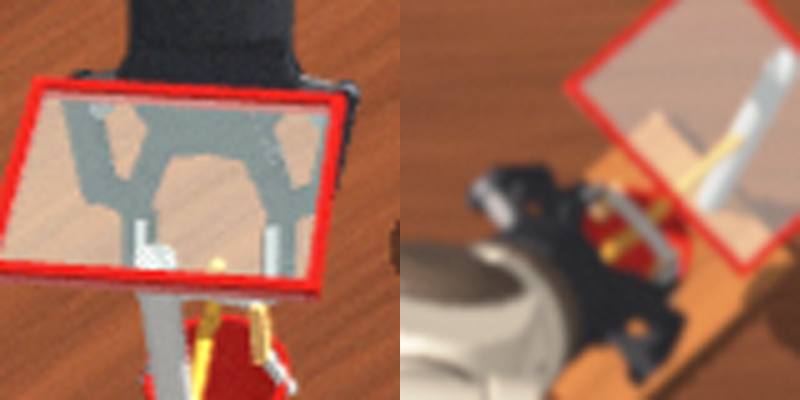

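The hook now passes through the handle: in the top crop the tip at (612,248) is in front of the bar and the bar centre is at (642,230). I'll lower the pail gently.

apply_moves(
  motion=[
    {"xyz": [3,0,4],"twist": 0,"jaw": 0},
    {"xyz": [5,0,7],"twist": 0,"jaw": 0},
    {"xyz": [5,0,7],"twist": 0,"jaw": 0},
  ],
)

```text
time: 22.0
ee_pos: [0.6037, -0.1994, 0.1855]
tcp_rot: [178.7, 33.9, 130.6]
wrist_force: [0.4, 0.5, -2.3]
opening: 0.0524
grasp_force: 48.1
```

apply_moves(
  motion=[
    {"xyz": [1,0,2],"twist": 0,"jaw": 0},
    {"xyz": [2,0,3],"twist": 0,"jaw": 0},
    {"xyz": [2,0,3],"twist": 0,"jaw": 0},
  ],
)

```text
time: 22.38
ee_pos: [0.604, -0.1995, 0.1823]
tcp_rot: [178.7, 34.0, 130.6]
wrist_force: [0.0, -0.5, -2.8]
opening: 0.0528
grasp_force: 48.1
```

```bash
python3 -c "
from h import *
delta(None)"
```

```text
pos [ 0.604  -0.1995  0.1823] q [ -9.2 -12.2 -18.1  56.  -20.1  34.8] tilt 33.99 tiltaz -47.1 yaxis 41.29 0.019 F [ 0.  -0.5 -2.8] t 22.375 open 0.0528
```

apply_moves(
  motion=[
    {"xyz": [1,0,2],"twist": 0,"jaw": 0},
    {"xyz": [1,0,2],"twist": 0,"jaw": 0},
  ],
)

```text
time: 22.62
ee_pos: [0.6045, -0.1997, 0.1809]
tcp_rot: [178.6, 34.0, 130.5]
wrist_force: [-2.2, 1.8, 2.4]
opening: 0.0525
grasp_force: 48.5
```

apply_moves(
  motion=[
    {"xyz": [1,0,2],"twist": 0,"jaw": 0},
    {"xyz": [1,0,2],"twist": 0,"jaw": 0},
  ],
)

```text
time: 22.88
ee_pos: [0.6049, -0.2, 0.1803]
tcp_rot: [178.6, 34.1, 130.5]
wrist_force: [-8.7, 4.3, 10.6]
opening: 0.0528
grasp_force: 49.5
```

apply_moves(
  motion=[
    {"xyz": [1,0,1],"twist": 0,"jaw": 0},
    {"xyz": [1,0,1],"twist": 0,"jaw": 0},
  ],
)

```text
time: 23.12
ee_pos: [0.605, -0.2, 0.1801]
tcp_rot: [178.5, 34.2, 130.4]
wrist_force: [-10.3, 5.2, 13.8]
opening: 0.0531
grasp_force: 49.8
```

apply_moves(
  motion=[
    {"xyz": [1.5,0,-2],"twist": 0,"jaw": 0},
    {"xyz": [1.5,0,-2],"twist": 0,"jaw": 0},
  ],
)

```text
time: 23.38
ee_pos: [0.6032, -0.1978, 0.1787]
tcp_rot: [178.6, 34.1, 130.5]
wrist_force: [-2.0, 1.9, 5.5]
opening: 0.0527
grasp_force: 48.8
```

```bash
python3 -c "
from h import *
delta(None)"
```

```text
pos [ 0.6032 -0.1978  0.1787] q [ -9.  -12.4 -18.8  55.6 -20.2  35. ] tilt 34.09 tiltaz -47.0 yaxis 41.3 0.02 F [-2.   1.9  5.5] t 23.375 open 0.0527
```

apply_moves(
  motion=[
    {"xyz": [0,0,-1],"twist": 0,"jaw": 0.1},
    {"xyz": [0,0,-1],"twist": 0,"jaw": 0.2},
    {"xyz": [0,0,-1],"twist": 0,"jaw": 0.3},
    {"xyz": [0,0,-1],"twist": 0,"jaw": 0.4},
    {"xyz": [0,0,-1],"twist": 0,"jaw": 0.55},
  ],
  grip_force=20,
)

```text
time: 24.0
ee_pos: [0.602, -0.1974, 0.1775]
tcp_rot: [178.7, 33.9, 130.6]
wrist_force: [-0.4, -0.5, -0.5]
opening: 0.0665
grasp_force: 0.0
```

apply_moves(
  motion=[
    {"xyz": [0,0,-1],"twist": 0,"jaw": 0.8},
    {"xyz": [0,0,-1],"twist": 0,"jaw": 1},
    {"xyz": [0,0,-1],"twist": 0,"jaw": 1},
    {"xyz": [0,0,-1],"twist": 0,"jaw": 1},
  ],
)

```text
time: 24.5
ee_pos: [0.602, -0.197, 0.1791]
tcp_rot: [178.7, 34.0, 130.6]
wrist_force: [-0.0, 0.1, 0.2]
opening: 0.0853
grasp_force: 0.0
```

```bash
python3 - <<'E'
from h import *
delta(None)
ims=[]
for n,(u,v) in dict(scene=(190,170),top=(250,140)).items():
    p,_=camera(n); ims.append(cv2.resize(p[v:v+80,u:u+80,::-1],None,fx=5,fy=5,interpolation=cv2.INTER_CUBIC))
cv2.imwrite("pics/rel.png",np.hstack(ims))
E
```

```text
pos [ 0.602  -0.197   0.1791] q [ -8.9 -12.5 -18.7  55.8 -20.2  35. ] tilt 34.0 tiltaz -47.1 yaxis 41.29 0.019 F [-0.   0.1  0.2] t 24.5 open 0.0853
```

View pics/rel.png

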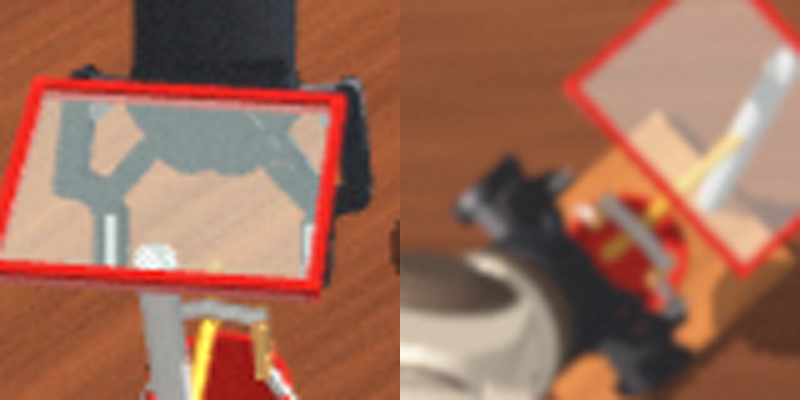

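The pail hangs on the hook with the fingers open and clear on both sides (scene crop: bar at (225,310), fingers at (110,240) and (310,245)). I'll back straight out.

apply_moves(
  motion=[
    {"xyz": [0,0,-15],"twist": 0,"jaw": 1},
    {"xyz": [0,0,-40],"twist": 0,"jaw": 1},
    {"xyz": [0,0,-70],"twist": 0,"jaw": 1},
    {"xyz": [0,0,-105],"twist": 0,"jaw": 1},
    {"xyz": [0,0,-140],"twist": 0,"jaw": 1},
  ],
)

```text
time: 25.22
ee_pos: [0.5478, -0.1391, 0.2973]
tcp_rot: [178.6, 34.0, 130.5]
wrist_force: [0.3, -0.1, -0.0]
opening: 0.0852
grasp_force: 0.0
```

apply_moves(
  motion=[
    {"xyz": [20,0,-20],"twist": 0,"jaw": 1},
    {"xyz": [20,0,-20],"twist": 0,"jaw": 1},
    {"xyz": [20,0,-20],"twist": 0,"jaw": 1},
    {"xyz": [20,0,-20],"twist": 0,"jaw": 1},
    {"xyz": [20,0,-20],"twist": 0,"jaw": 1},
  ],
)

```text
time: 25.85
ee_pos: [0.5303, -0.1193, 0.3001]
tcp_rot: [178.7, 33.9, 130.5]
wrist_force: [0.1, 0.2, 0.3]
opening: 0.0854
grasp_force: 0.0
```

apply_moves(
  motion=[
    {"xyz": [0,0,0],"twist": 0,"jaw": 1},
    {"xyz": [0,0,0],"twist": 0,"jaw": 1},
    {"xyz": [0,0,0],"twist": 0,"jaw": 1},
    {"xyz": [0,0,0],"twist": 0,"jaw": 1},
    {"xyz": [0,0,0],"twist": 0,"jaw": 1},
  ],
)

```text
time: 26.48
ee_pos: [0.5303, -0.1189, 0.3006]
tcp_rot: [178.7, 34.0, 130.6]
wrist_force: [-1.0, -0.7, 0.2]
opening: 0.0854
grasp_force: 0.0
```

```bash
python3 - <<'E'
from h import *
delta(None)
ims=[];D=[]
for k in range(2):
  for n,(u,v) in dict(scene=(190,180),top=(250,140)).items():
    p,d=camera(n)
    if k==0: ims.append(cv2.resize(p[v:v+90,u:u+80,::-1],None,fx=5,fy=5,interpolation=cv2.INTER_CUBIC)); D.append(p.astype(int))
    else: print(n,np.abs(p.astype(int)-D[n=="top"])[v:v+90,u:u+80].max(-1).mean())
cv2.imwrite("pics/final.png",np.hstack(ims))
E
```

```text
pos [ 0.5303 -0.1189  0.3006] q [  0.1 -20.5 -11.   74.9 -24.2  43.8] tilt 33.99 tiltaz -47.1 yaxis 41.3 0.019 F [-1.  -0.7  0.2] t 26.475 open 0.0854
scene 3.1556944444444444
top 1.3156944444444445
```

View pics/final.png

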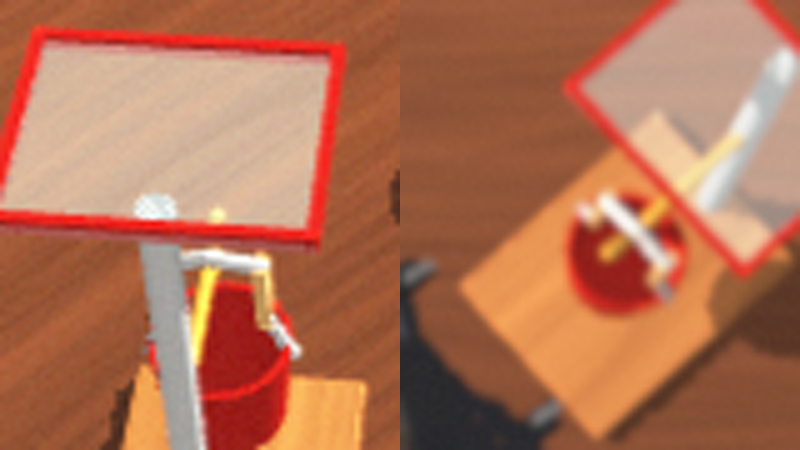

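The pail hangs upright on the hook with the gripper clear (top crop: bar at (637,230), rim centred at (628,255)). I'll wait briefly for it to settle, then hand in.

apply_moves(
  motion=[
    {"xyz": [0,0,0],"twist": 0,"jaw": 1},
    {"xyz": [0,0,0],"twist": 0,"jaw": 1},
    {"xyz": [0,0,0],"twist": 0,"jaw": 1},
    {"xyz": [0,0,0],"twist": 0,"jaw": 1},
    {"xyz": [0,0,0],"twist": 0,"jaw": 1},
  ],
)

```text
time: 27.3
ee_pos: [0.5303, -0.1189, 0.3006]
tcp_rot: [178.7, 34.0, 130.6]
wrist_force: [-0.0, -0.1, -0.5]
opening: 0.0852
grasp_force: 0.0
```

apply_moves(
  motion=[
    {"xyz": [0,0,0],"twist": 0,"jaw": 1},
    {"xyz": [0,0,0],"twist": 0,"jaw": 1},
    {"xyz": [0,0,0],"twist": 0,"jaw": 1},
    {"xyz": [0,0,0],"twist": 0,"jaw": 1},
    {"xyz": [0,0,0],"twist": 0,"jaw": 1},
  ],
)

```text
time: 27.92
ee_pos: [0.5303, -0.1189, 0.3006]
tcp_rot: [178.7, 34.0, 130.6]
wrist_force: [0.2, -0.1, -0.4]
opening: 0.0856
grasp_force: 0.0
```

apply_moves(
  motion=[
    {"xyz": [0,0,0],"twist": 0,"jaw": 1},
    {"xyz": [0,0,0],"twist": 0,"jaw": 1},
    {"xyz": [0,0,0],"twist": 0,"jaw": 1},
    {"xyz": [0,0,0],"twist": 0,"jaw": 1},
    {"xyz": [0,0,0],"twist": 0,"jaw": 1},
  ],
)

```text
time: 28.55
ee_pos: [0.5303, -0.1189, 0.3006]
tcp_rot: [178.7, 34.0, 130.5]
wrist_force: [-0.4, 0.6, -0.0]
opening: 0.0855
grasp_force: 0.0
```

```bash
python3 -c "
from workcell import bot
print(bot.job_done())"
```

```text
the job is handed in; nothing more can be done
None
```

The red pail hangs upright on the brass hook with the gripper clear of it, and I handed the job in at about 28.6 s; no verdict came back, and wrist force spiked to about 57 N and 80 N during two moves through free space, which I took for jolts at joint limits.

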